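# Clip a trolley wheel onto its axle

### The job

Take the open spring clip with the orange pull block out of the cardboard tray and push it sideways, mouth first, into the groove of the trolley wheel's axle, just above the red disc, until it snaps fully home and lies flat on the disc; then let go of it. Work gently: it snaps on at 5 to 10 N, and pressing it on the disc or axle with more than 20 N spoils it. Leave the screwdriver, the jar and the socket where they are.

Things in the scene. Friction and masses are not known exactly. Their poses are not given: they have to be found in the camera images.
- clip: Open steel spring clip, 5 mm thick, with an orange pull block; lies flat in the tray, block up. Origin: underside, in the middle of the seat (home, it lies on the axle's centreline). x: out of the open mouth (the push direction), z up. Block: 18 (x) by 16 (y) by 36 mm high from the underside, centred at x = -38 mm, y = 0. Bridge behind the seat: front face at x = -7, 30 mm wide. Jaw tips reach x = +20. About 75 g.
- clip_seat (a point): The clip's origin. Two sprung jaws pivot at x = -12, y = +-13; they pinch to a 9.8 mm gap at x = +6, then flare to a mouth 25 mm wide. Groove: 14 mm thick neck right above the red disc, 11 mm high; above it the axle is 22 mm thick for 44 mm. Jaws meet the neck with the seat about 12 mm short, resist most (4 to 9 N) before 6 mm short, then snap home until the bridge meets the neck, a hard stop.
- wheel: Trolley wheel lying flat on a steel plate 150 mm square and a wooden block; fixed, does not turn. Origin: on the axle's centreline, plate underside; z up. Black tyre 132 mm across, z = 10 to 50 mm. Above it a flat red disc 108 mm across, 5 mm thick, and an upright axle stub through its middle. The disc's top face lies anywhere from z = 56 to 92 mm: set differently each time, NOT measured; feel or look for it.
- tray: Fixed low cardboard tray, 170 (x) by 150 (y) by 20 mm high, walls 4 mm, floor 4 mm thick. Origin: centre of its underside, on the table.
- screwdriver: Screwdriver with yellow handle, about 130 mm long, lying on the table between tray and wheel, roughly along x. Origin: its underside near the middle. Leave alone.
- jar: Small amber jar with white cap, 38 mm across, 60 mm high, standing on the table. Origin: centre of its underside. Leave alone.
- socket: Steel socket (ring), 28 mm across, 40 mm high, standing on the table near the robot. Origin: centre of its underside. Leave alone.
Things that resemble listed ones, but are neither listed nor needed, are in the scene too. There is more than one size of the tray; the job needs the middle-sized.

How it is judged:
By the outcome, as a careful person would: the job done as asked, in the order asked, and still so for the second after the job is handed in, with the robot touching nothing.
It also fails if it takes over 51 s, if anything falls off the work surface, if the arm or the gripper's body presses on something with over 40 N, if the wrist force passes 120 N, or if a joint passes its speed limit or range.

### The arm

A 6-joint arm with a two-finger parallel gripper is mounted at the origin on the work surface. World frame = base frame: x ahead of the robot, y to its left, z up, the work surface at z = 0. Lengths are in m, angles in rad, forces in N, time in s.
With the tool pointing down it reaches from about 0.35 to 0.975 m from the base axis. Payload 4.9 kg.
Tool frame: the origin (TCP) lies at the very end of the fingers, on their centre line; the grasp point (between the pads) lies 19 mm behind it; z points along the fingers, y is the line along which they close (so a half turn about z gives the same grasp; the last joint's range is limited). The gripper opens to 85 mm and grips with 20 to 120 N. Pads are 22 mm wide; open, the fingers measure 114 mm over their backs; the gripper's body (76 mm by 85 mm) begins 54 mm behind the grasp point. The pads swing forward as they close: fully open they stand 13 mm farther back than shut.
Start: joints at [1.188, 0.053, 1.613, -0, 1.476, -0.119], TCP at [0.163, 0.603, 0.231] pointing down, gripper open.
Joint ranges: [-3.01, 3.01], [-1.01, 2.22], [0.06, 2.58], [-1.02, 4.17], [0.09, 2.62], [-3.14, 3.14]. Speed limits (rad/s): [2.57, 2.57, 3.14, 3.14, 3.14, 3.14].

### API

Orientations are given as a unit quaternion [w, x, y, z].
In Python, from plant import state, optics, ticket, nets gives the robot as it stands. The module is installed in compiled form; this text tells all that it offers.
- The arm moves only by the shell command python3 -m inch 'ROWS' [OPENING]. ROWS is JSON, a list of rows, each an object of numbers: "dx", "dy", "dz": the shift along the tool's x, y, z as a fraction of full scale; "rx", "ry", "rz": the turn, a rotation vector about the tool's x, y, z as a fraction of full scale. In form: [{"dx": .., "dy": .., "dz": .., "rx": .., "ry": .., "rz": ..}, ...]. A call has 1 to 5 rows; each row is the pose to reach, as a shift and turn from the pose commanded when the call began, along the tool's axes at that moment; what a row does not reach only later rows make up. Full scale, the value 1, is 0.8 m for a shift and 1.5 rad for a turn. A row lasts 1/10 s, in which the tool goes at most 50 mm and 8.59 degrees, less where a joint would pass 70% of its speed; a pose out of reach is approached as far as the arm can. A call with a number of a shift or a turn outside -1 to 1 is refused whole. A call with a gripper value outside its range is refused whole. OPENING is the opening, from -1 (shut) to 1 (fully open), set as the call begins (- or left out, the last holds). The fingers move at their own pace and stop on an object; the grip force is fixed at half the most. Time passes only in rows, so rows that repeat a pose let the fingers close. It gives the time, the measured TCP pose, the force, the opening and the grip force at its end, in the units of the state.
- state(): the state, without advancing time (a new reading comes with each control period).
- optics.grab_frame(name): name is "scene" or "top" or "wrist"; returns the picture (480x640x3 uint8, red, green, blue); there is no depth.
- optics.camera_info(name): a dict with "fx", "fy", "cx", "cy" (pixels), "R" (3x3) and "t" (3): a world point X has camera coordinates R X + t. Camera axes: x right, y down, z forward; pixel columns grow to the right and rows downward; lengths in m; the calibration is good to about 2 mm. A picture is of the moment at which its call begins: read the wrist's pose just before it. camera_info takes no time and is no camera call; for the wrist camera it gives the pose at the moment of the call.
- ticket.job_done(): hands the job in; it is judged then, once.
Trained networks look in the newest picture that a camera, given by its name, has taken for a name from the list of things; names that differ only in an ending like _2 or _b are one class to them, and where a whole thing is asked for, a point or a joint stands for the part that bears it (a point fixed in the world has none). Each returns a list of dicts, best first, with "confidence" (0 to 1); they miss things now and then, are a little off and sometimes report something else, mostly with a low value. They report only what shows in the picture. A call takes as long as a camera call. They do not tell look-alikes from the thing itself.
- nets.boxes_of(camera, name): "bbox" ([centre column, centre row, width, height] in pixels, round what is visible of it).
- nets.outline_of(camera, name): "pixels" (480x640 bool, what is visible of it) and "bbox" ([centre column, centre row, width, height] in pixels, round what is visible of it).
The state is a dict: "time": time; "joint_pos": joint angles; "joint_vel": joint speeds; "joint_efforts": joint torques, N m; "tool_pos": TCP position; "tool_rot": TCP orientation; "contact_force": force on the tool from outside, world axes, zero at the start; "ft_torque": the same for the moment, N m; "gripper_width": opening from 0.0 (shut) to 1.0 (fully open); "grasp_force": force on a finger pad.
Only numpy, scipy, OpenCV 4.12 (cv2) and the standard library are available. Lean on these libraries where they do the work, as an engineer would, in place of code of your own. Each camera call takes 0.05 s, during which the arm holds its last target. There are 200 camera calls.

## Working session

There is one attempt and no reset: what is moved stays moved. The work goes in short steps, Python scripts to look and compute and a shell command to move; the robot and the scene stay as the last step left them, time stands still between calls to the robot, and variables do not carry over. Pictures are saved under pics/ and viewed, at most 10 in all, crops included, and the job is handed in when it is done.

```bash
mkdir -p pics; cat > h.py <<'E'
import numpy as np, cv2
from plant import state, optics, ticket, nets
def cam(n):
    c=optics.camera_info(n); return c['fx'],c['fy'],c['cx'],c['cy'],np.array(c['R']),np.array(c['t'])
def ray(n,u,v,c=None):
    fx,fy,cx,cy,R,t=c or cam(n); d=R.T@np.array([(u-cx)/fx,(v-cy)/fy,1]); return -R.T@t,d/np.linalg.norm(d)
def atz(n,u,v,z,c=None):
    o,d=ray(n,u,v,c); return o+d*(z-o[2])/d[2]
def tri(rs):
    A=sum(np.eye(3)-np.outer(d,d) for o,d in rs); b=sum((np.eye(3)-np.outer(d,d))@o for o,d in rs); return np.linalg.solve(A,b)
def proj(n,X,c=None):
    fx,fy,cx,cy,R,t=c or cam(n); p=R@np.array(X)+t; return np.array([fx*p[0]/p[2]+cx,fy*p[1]/p[2]+cy])
def Rm(q):
    w,x,y,z=q; from scipy.spatial.transform import Rotation as r; return r.from_quat([x,y,z,w]).as_matrix()
E
python3 - <<'E'
from h import *
np.set_printoptions(precision=4,suppress=True)
for n in ['scene','top','wrist']:
    im=optics.grab_frame(n); cv2.imwrite(f'pics/{n}0.png',im[:,:,::-1])
    c=cam(n); print(n,c[:4],'pos',-c[4].T@c[5],'fwd',c[4][2])
for n in ['scene','top']:
    for k in ['clip','wheel','tray','screwdriver','jar','socket']:
        print(n,k,[(np.round(b['bbox']).astype(int).tolist(),round(b['confidence'],2)) for b in nets.boxes_of(n,k)][:5])
s=state();print(s)
E
```

```text
scene (468.89936593744017, 468.89936593744017, 316.1342562880482, 235.2388147990358) pos [0.7839 0.3224 0.6024] fwd [-0.4062 -0.4857 -0.774 ]
top (553.0318177951123, 553.0318177951123, 328.49464473715835, 241.78671751258628) pos [0.34   0.0009 1.1047] fwd [ 0.1382 -0.0335 -0.9898]
wrist (380.34492505848766, 380.34492505848766, 320.11688943894853, 233.14458026628225) pos [0.0958 0.6211 0.3734] fwd [ 0.2634 -0.0723 -0.962 ]
scene clip [([223, 196, 28, 40], 0.98)]
scene wheel [([382, 396, 172, 167], 0.77)]
scene tray [([232, 203, 132, 95], 0.9), ([311, 137, 84, 57], 0.63)]
scene screwdriver [([306, 272, 64, 57], 0.62)]
scene jar [([232, 327, 28, 42], 0.56)]
scene socket [([358, 236, 19, 28], 0.79)]
top clip [([416, 223, 26, 30], 0.55)]
top wheel [([207, 197, 107, 110], 0.66)]
top tray [([414, 227, 76, 91], 0.78), ([438, 336, 54, 62], 0.7)]
top screwdriver [([316, 222, 15, 62], 0.6)]
top jar [([311, 150, 19, 25], 0.79)]
top socket []
{'time': 0.75, 'joint_pos': array([ 1.188 ,  0.0527,  1.6129, -0.    ,  1.476 , -0.119 ]), 'joint_vel': array([ 0.0011, -0.0006,  0.0003, -0.0002,  0.0003, -0.0012]), 'joint_efforts': array([ -0.0013, -39.36  , -37.0416,  -0.0001,   0.0005,   0.    ]), 'tool_pos': array([0.163 , 0.6034, 0.2313]), 'tool_rot': array([0.    , 0.1315, 0.9913, 0.    ]), 'contact_force': array([0.4119, 1.5305, 0.3484]), 'ft_torque': array([-0.0163,  0.0471, -0.0185]), 'grasp_force': 0.0, 'gripper_width': 1.0040925264165794}
```

View pics/scene0.png

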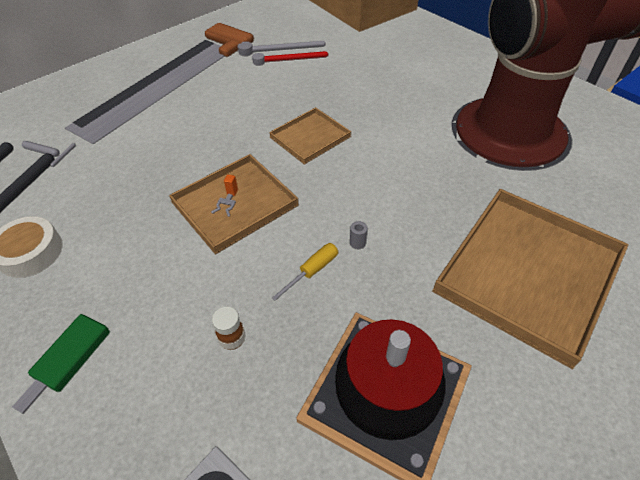

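View pics/top0.png

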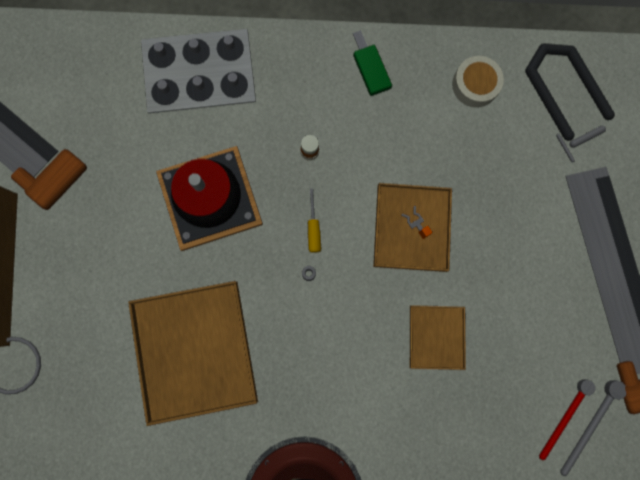

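The clip is the only one: block at about (230,185) in scene and (426,231) in top, lying in the middle tray. The other trays are the small one at top (438,336) and the large one at (193,352). The wheel is at top (207,197), and the tray look-alikes are empty. Next I'll measure coarse positions.

```bash
python3 - <<'E'
from h import *
np.set_printoptions(precision=4,suppress=True)
def comp(m,near):
    n,l,st,ce=cv2.connectedComponentsWithStats(m.astype(np.uint8))
    k=[i for i in range(1,n) if st[i,4]>15]; i=min(k,key=lambda i:np.hypot(*(ce[i]-near))); return l==i,ce[i],st[i]
P={}
for n,near in [('scene',(398,370)),('top',(202,190))]:
    im=cv2.imread(f'pics/{n}0.png').astype(int); b,g,r=im[...,0],im[...,1],im[...,2]
    m,ce,st=comp((r>70)&(g<40)&(b<40),near)
    pts=cv2.convexHull(np.argwhere(m)[:,::-1].astype(np.int32)); e=cv2.fitEllipse(pts); print(n,'disc',e,st)
    P[n]=e[0]
    o,ce,st=comp((r>170)&(g>40)&(g<130)&(b<60),(228,186) if n=='scene' else (426,231)); print('block',ce,st); P[n+'b']=ce
d=tri([ray('scene',*P['scene']),ray('top',*P['top'])]); print('disc centre',d)
b=tri([ray('scene',*P['scene'+'b']),ray('top',*P['topb'])]); print('block',b)
for z in (.06,.07,.08,.09): print(z,atz('scene',*P['scene'],z),atz('top',*P['top'],z))
print('jaws', atz('top',405,217,.009), atz('top',414,227,.009),atz('top',417,210,.009))
for p in [(378,184),(452,188),(449,271),(374,267)]: print(atz('top',*p,.02))
print(atz('top',316,250,.02),atz('top',310,190,.02),atz('top',309,147,.06),atz('top',309,273,.04))
s=state();print(Rm(s['tool_rot']),s['tool_pos']); c=cam('wrist');print(Rm(s['tool_rot']).T@((-c[4].T@c[5])-s['tool_pos']))
E
```

```text
scene disc ((394.2702331542969, 364.5974426269531), (87.7389144897461, 98.25626373291016), 119.80329132080078) [ 347  320   96   91 6067]
block [228.5893 178.2143] [224 175  11   8  56]
top disc ((200.07217407226562, 186.552734375), (55.329559326171875, 57.547489166259766), 72.34432220458984) [ 172  159   57   56 2292]Traceback (most recent call last):
  File "<stdin>", line 12, in <module>
  File "<stdin>", line 5, in comp
ValueError: min() iterable argument is empty
```

```bash
python3 - <<'E'
from h import *
np.set_printoptions(precision=4,suppress=True)
for n,x in [('scene',(228,178)),('top',(426,231))]:
    im=cv2.imread(f'pics/{n}0.png'); print(n,im[x[1],x[0]][::-1])
P={'scene':(394.3,364.6),'top':(200.1,186.6)}
d=tri([ray('scene',*P['scene']),ray('top',*P['top'])]); print('disc centre',d)
for z in (.06,.07,.08,.09): print(z,atz('scene',*P['scene'],z),atz('top',*P['top'],z))
# disc radius
for n,u in [('scene',98.26),('top',57.5)]:
    c=cam(n); dist=(c[4]@d+c[5])[2]; print('diam',u*dist/c[0])
b=tri([ray('scene',231,178),ray('top',426.5,231.5)]); print('block top',b)
print('jaws', atz('top',405,217,.009), atz('top',414,227,.009),atz('top',417,210,.009))
for p in [(378,184),(452,188),(449,271),(374,267)]: print(atz('top',*p,.02))
print('sd',atz('top',316,250,.02),atz('top',310,190,.02),'jar',atz('top',309,147,.06),'sock',atz('top',309,273,.04))
s=state();print(Rm(s['tool_rot']),s['tool_pos']); c=cam('wrist');print(Rm(s['tool_rot']).T@((-c[4].T@c[5])-s['tool_pos']))
E
```

```text
scene [194  87  29]
top [141  56   0]
disc centre [0.5771 0.207  0.0969]
0.06 [0.5619 0.1986 0.06  ] [0.5859 0.2144 0.06  ]
0.07 [0.566  0.2009 0.07  ] [0.5835 0.2124 0.07  ]
0.08 [0.5701 0.2032 0.08  ] [0.5811 0.2103 0.08  ]
0.09 [0.5742 0.2055 0.09  ] [0.5788 0.2083 0.09  ]
diam 0.1113386524922497
diam 0.10640648828781751
block top [ 0.5142 -0.227   0.0386]
jaws [ 0.5479 -0.1899  0.009 ] [ 0.528  -0.2083  0.009 ] [ 0.5631 -0.2144  0.009 ]
[ 0.6119 -0.133   0.02  ]
[ 0.6084 -0.2835  0.02  ]
[ 0.4396 -0.2761  0.02  ]
[ 0.4437 -0.1268  0.02  ]
sd [ 0.4744 -0.0114  0.02  ] [0.5952 0.0037 0.02  ] jar [0.6716 0.0079 0.06  ] sock [0.4269 0.0011 0.04  ]
[[-0.9654  0.2608  0.    ]
 [ 0.2608  0.9654  0.    ]
 [-0.      0.     -1.    ]] [0.163  0.6034 0.2313]
[ 0.0694 -0.0001 -0.1431]
```

Disc top is about 0.09 (fuzzy, to be refined) and the wheel is at (0.578, 0.208). Clip is near (0.53,-0.215), heading about 30°. Moving above it.

```bash
A='[{"dx":-0.2,"dy":-0.25},{"dx":-0.2,"dy":-0.25},{"dx":-0.2,"dy":-0.25},{"dx":-0.2,"dy":-0.25},{"dx":-0.2,"dy":-0.25}]' ; python3 -m inch '[{"dx":-0.2,"dy":-0.25},{"dx":-0.2,"dy":-0.25},{"dx":-0.2,"dy":-0.25},{"dx":-0.2,"dy":-0.25},{"dx":-0.2,"dy":-0.25}]' && python3 -m inch '[{"dx":-0.2,"dy":-0.25},{"dx":-0.2,"dy":-0.25},{"dx":-0.2,"dy":-0.25},{"dx":-0.2,"dy":-0.25},{"dx":-0.2,"dy":-0.25}]'
```

```text
validation failed for argument at $[0]...
```

```bash
python3 -m inch '[{"dx":-0.2,"dy":-0.25,"dz":0,"rx":0,"ry":0,"rz":0},{"dx":-0.2,"dy":-0.25,"dz":0,"rx":0,"ry":0,"rz":0},{"dx":-0.2,"dy":-0.25,"dz":0,"rx":0,"ry":0,"rz":0},{"dx":-0.2,"dy":-0.25,"dz":0,"rx":0,"ry":0,"rz":0},{"dx":-0.2,"dy":-0.25,"dz":0,"rx":0,"ry":0,"rz":0}]'
```

```text
time: 1.25
tool_pos: [0.2632, 0.3725, 0.2314]
tool_rot: [0.0, 0.131, 0.991, 0.0]
contact_force: [1.8, 0.3, 1.1]
gripper_width: 1.001
grasp_force: 0.0
```

```bash
python3 -m inch '[{"dx":-0.498,"dy":-0.642,"dz":0,"rx":0,"ry":0,"rz":0},{"dx":-0.498,"dy":-0.642,"dz":0,"rx":0,"ry":0,"rz":0},{"dx":-0.498,"dy":-0.642,"dz":0,"rx":0,"ry":0,"rz":0},{"dx":-0.498,"dy":-0.642,"dz":0,"rx":0,"ry":0,"rz":0},{"dx":-0.498,"dy":-0.642,"dz":0,"rx":0,"ry":0,"rz":0}]'
python3 -m inch '[{"dx":-0.306,"dy":-0.394,"dz":0,"rx":0,"ry":0,"rz":0.1},{"dx":-0.306,"dy":-0.394,"dz":0,"rx":0,"ry":0,"rz":0.2},{"dx":-0.306,"dy":-0.394,"dz":0.02,"rx":0,"ry":0,"rz":0.3},{"dx":-0.306,"dy":-0.394,"dz":0.04,"rx":0,"ry":0,"rz":0.4},{"dx":-0.306,"dy":-0.394,"dz":0.07,"rx":0,"ry":0,"rz":0.5}]'
```

```text
time: 1.75
tool_pos: [0.3596, 0.1417, 0.2318]
tool_rot: [0.001, 0.131, 0.991, 0.0]
contact_force: [1.1, -0.0, -0.2]
gripper_width: 0.999
grasp_force: 0.0
time: 2.25
tool_pos: [0.4562, -0.088, 0.2125]
tool_rot: [0.002, 0.489, 0.873, 0.0]
contact_force: [0.9, -0.0, 0.5]
gripper_width: 1.0
grasp_force: 0.0
```

```bash
python3 -m inch '[{"dx":-0.186,"dy":-0.031,"dz":0,"rx":0,"ry":0,"rz":0.1},{"dx":-0.186,"dy":-0.031,"dz":0,"rx":0,"ry":0,"rz":0.2},{"dx":-0.186,"dy":-0.031,"dz":0,"rx":0,"ry":0,"rz":0.3},{"dx":-0.186,"dy":-0.031,"dz":0.02,"rx":0,"ry":0,"rz":0.4},{"dx":-0.186,"dy":-0.031,"dz":0.04,"rx":0,"ry":0,"rz":0.5}]'
python3 -m inch '[{"dx":0,"dy":0,"dz":0,"rx":0,"ry":0,"rz":0.1},{"dx":0,"dy":0,"dz":0,"rx":0,"ry":0,"rz":0.2},{"dx":0,"dy":0,"dz":0,"rx":0,"ry":0,"rz":0.3},{"dx":0,"dy":0,"dz":0,"rx":0,"ry":0,"rz":0.4},{"dx":0,"dy":0,"dz":0,"rx":0,"ry":0,"rz":0.5}]'
python3 -m inch '[{"dx":0,"dy":0,"dz":0,"rx":0,"ry":0,"rz":0.08},{"dx":0,"dy":0,"dz":0,"rx":0,"ry":0,"rz":0.08},{"dx":0,"dy":0,"dz":0,"rx":0,"ry":0,"rz":0.08}]'
python3 - <<'E'
from h import *
c=cam('wrist'); im=optics.grab_frame('wrist'); np.savez('w1.npz',*c); cv2.imwrite('pics/w1.png',im[:,:,::-1])
print([(b['bbox'],b['confidence']) for b in nets.boxes_of('wrist','clip')]); print(state()['tool_pos'],Rm(state()['tool_rot']))
E
```

```text
time: 2.75
tool_pos: [0.5133, -0.2269, 0.1792]
tool_rot: [0.0, 0.775, 0.632, 0.0]
contact_force: [-0.4, 0.4, -0.3]
gripper_width: 0.997
grasp_force: 0.0
time: 3.25
tool_pos: [0.5127, -0.2249, 0.1793]
tool_rot: [0.0, 0.952, 0.306, 0.0]
contact_force: [-0.1, -0.3, -0.5]
gripper_width: 1.0
grasp_force: 0.0
time: 3.55
tool_pos: [0.5128, -0.2249, 0.1793]
tool_rot: [0.0, 0.968, 0.252, 0.0]
contact_force: [0.7, -0.5, -0.0]
gripper_width: 1.004
grasp_force: 0.0
[([321.9, 184.4, 43.2, 90.8], 0.65)]
[ 0.51275203 -0.22487958  0.17927747] [[ 8.72998170e-01  4.87723477e-01  6.94929310e-05]
 [ 4.87723482e-01 -8.72998168e-01 -7.07651375e-05]
 [ 2.61533825e-05  9.56711698e-05 -9.99999995e-01]]
```

View pics/w1.png

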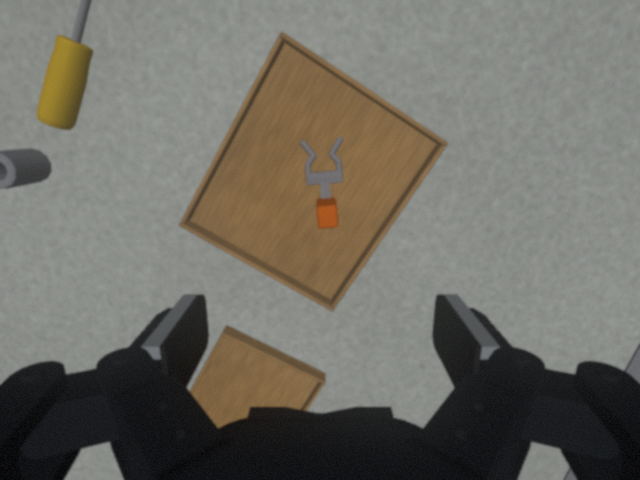

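The close view shows the open jaws with tips at (304,142) and (339,141), the bridge at (324,178) and the orange block at about (327,215). This is the right clip, nearly aligned with the tool.

```bash
python3 - <<'E'
from h import *
np.set_printoptions(precision=4,suppress=True)
c=tuple(np.load('w1.npz').values())
im=cv2.imread('pics/w1.png'); hsv=cv2.cvtColor(im,cv2.COLOR_BGR2HSV)
m=cv2.inRange(hsv,(0,200,90),(14,255,255)); m[:150]=0;m[260:]=0
ys,xs=np.nonzero(m); print('block',xs.min(),xs.max(),ys.min(),ys.max(),xs.mean(),ys.mean())
crop=cv2.resize(im[130:240,270:380],None,fx=5,fy=5,interpolation=cv2.INTER_CUBIC); cv2.imwrite('pics/w1c.png',crop)
a=(atz('wrist',304,142,.009,c)+atz('wrist',339,141,.009,c))/2; b=atz('wrist',324,178,.009,c); print(a,b,np.degrees(np.arctan2(*(a-b)[:2][::-1])))
print(atz('wrist',306,178,.009,c),atz('wrist',342,178,.009,c))
print('blocktop',atz('wrist',(xs.min()+xs.max())/2,218,.040,c))
s=state();R=Rm(s['tool_rot']); print(R.T@(a-s['tool_pos']),R.T@(b-s['tool_pos']),R.T@(atz('wrist',327,218,.04,c)-s['tool_pos']))
E
```

```text
block 318 336 199 226 327.041095890411 214.46849315068494
[ 0.5626 -0.1981  0.009 ] [ 0.5381 -0.2142  0.009 ] 33.303989552292045
[ 0.5309 -0.2013  0.009 ] [ 0.5453 -0.2271  0.009 ]
blocktop [ 0.5161 -0.2288  0.04  ]
[0.0566 0.0009 0.1703] [0.0273 0.003  0.1703] [0.001  0.0051 0.1393]
```

View pics/w1c.png

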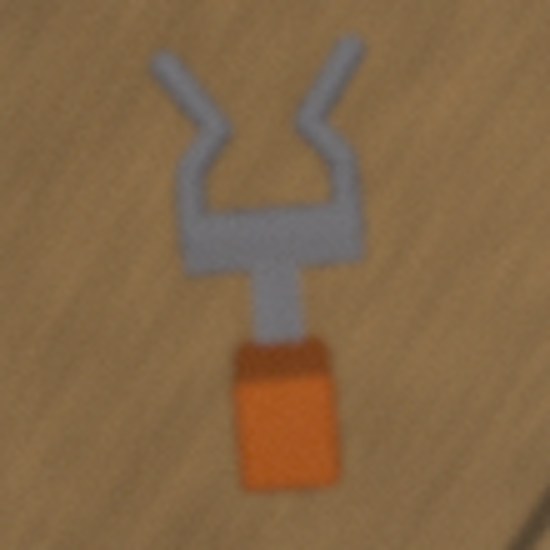

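```bash
python3 -m inch '[{"dx":0,"dy":0.0067,"dz":0.05,"rx":0,"ry":0,"rz":-0.056},{"dx":0,"dy":0.0067,"dz":0.1,"rx":0,"ry":0,"rz":-0.056},{"dx":0,"dy":0.0067,"dz":0.1,"rx":0,"ry":0,"rz":-0.056},{"dx":0,"dy":0.0067,"dz":0.1,"rx":0,"ry":0,"rz":-0.056}]'
python3 - <<'E'
from h import *
np.set_printoptions(precision=4,suppress=True)
c=cam('wrist'); im=optics.grab_frame('wrist'); np.savez('w2.npz',*c); cv2.imwrite('pics/w2.png',im[:,:,::-1])
cv2.imwrite('pics/w2c.png',cv2.resize(im[90:330,160:480,::-1],None,fx=2.4,fy=2.4))
s=state();print(s['tool_pos'],Rm(s['tool_rot'])[:,0])
print(proj('wrist',[.5157,-.2294,.04],c))
E
```

```text
time: 4.05
tool_pos: [0.5149, -0.2293, 0.099]
tool_rot: [-0.001, 0.956, 0.292, -0.001]
contact_force: [-0.6, -0.1, 1.4]
gripper_width: 0.997
grasp_force: 0.0
[ 0.5161 -0.23    0.1008] [0.8297 0.5582 0.0008]
[321.3667 252.5073]
```

View pics/w2c.png

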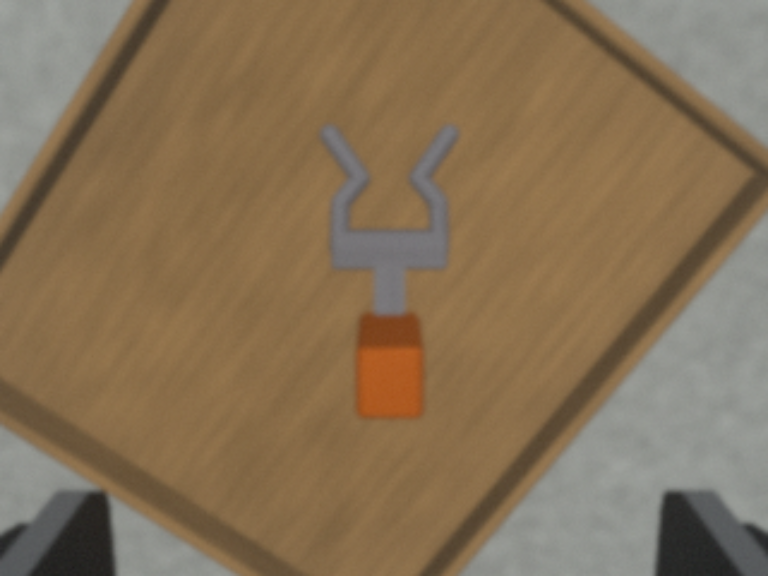

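Clip is squared up with the tool: the block top is at crop (390,382), and the bridge is level. Two-view block-top height of 0.0386 agrees with the expected 0.040. Descending and gripping.

```bash
python3 -m inch '[{"dx":0.002,"dy":0.0005,"dz":0.04,"rx":0,"ry":0,"rz":0},{"dx":0.002,"dy":0.0005,"dz":0.08,"rx":0,"ry":0,"rz":0},{"dx":0.002,"dy":0.0005,"dz":0.11,"rx":0,"ry":0,"rz":0},{"dx":0.002,"dy":0.0005,"dz":0.11,"rx":0,"ry":0,"rz":0}]'
python3 -m inch '[{"dx":0,"dy":0,"dz":0,"rx":0,"ry":0,"rz":0},{"dx":0,"dy":0,"dz":0,"rx":0,"ry":0,"rz":0},{"dx":0,"dy":0,"dz":0,"rx":0,"ry":0,"rz":0},{"dx":0,"dy":0,"dz":0,"rx":0,"ry":0,"rz":0},{"dx":0,"dy":0,"dz":0,"rx":0,"ry":0,"rz":0}]' -1
python3 -m inch '[{"dx":0,"dy":0,"dz":0,"rx":0,"ry":0,"rz":0},{"dx":0,"dy":0,"dz":0,"rx":0,"ry":0,"rz":0},{"dx":0,"dy":0,"dz":0,"rx":0,"ry":0,"rz":0},{"dx":0,"dy":0,"dz":0,"rx":0,"ry":0,"rz":0}]'
```

```text
time: 4.5
tool_pos: [0.516, -0.2284, 0.0102]
tool_rot: [-0.001, 0.956, 0.292, -0.001]
contact_force: [-0.6, 0.1, -0.0]
gripper_width: 1.0
grasp_force: 0.0
time: 5.0
tool_pos: [0.5176, -0.2294, 0.0125]
tool_rot: [0.001, 0.957, 0.292, 0.001]
contact_force: [1.7, -0.8, 1.3]
gripper_width: 0.173
grasp_force: 58.4
time: 5.4
tool_pos: [0.5177, -0.2295, 0.0124]
tool_rot: [0.001, 0.957, 0.292, 0.001]
contact_force: [-0.5, 0.1, 6.2]
gripper_width: 0.175
grasp_force: 59.2
```

```bash
python3 -m inch '[{"dx":0,"dy":0,"dz":-0.04,"rx":0,"ry":0,"rz":0},{"dx":0,"dy":0,"dz":-0.09,"rx":0,"ry":0,"rz":0},{"dx":0,"dy":0,"dz":-0.14,"rx":0,"ry":0,"rz":0},{"dx":0,"dy":0,"dz":-0.19,"rx":0,"ry":0,"rz":0},{"dx":0,"dy":0,"dz":-0.235,"rx":0,"ry":0,"rz":0}]'
python3 -m inch '[{"dx":0.264,"dy":-0.412,"dz":0,"rx":0,"ry":0,"rz":0},{"dx":0.264,"dy":-0.412,"dz":0,"rx":0,"ry":0,"rz":0},{"dx":0.264,"dy":-0.412,"dz":0,"rx":0,"ry":0,"rz":0},{"dx":0.264,"dy":-0.412,"dz":0,"rx":0,"ry":0,"rz":0},{"dx":0.264,"dy":-0.412,"dz":0,"rx":0,"ry":0,"rz":0}]'
python3 - <<'E'
from h import *
np.set_printoptions(precision=4,suppress=True)
c=cam('wrist'); im=optics.grab_frame('wrist'); np.savez('w3.npz',*c); cv2.imwrite('pics/w3.png',im[:,:,::-1])
s=state();print(s['tool_pos'],Rm(s['tool_rot'])[:,0]); 
im=optics.grab_frame('scene');cv2.imwrite('pics/s3.png',im[:,:,::-1])
E
```

```text
time: 5.9
tool_pos: [0.5166, -0.2288, 0.2006]
tool_rot: [-0.0, 0.957, 0.292, -0.0]
contact_force: [1.2, -0.5, -1.5]
gripper_width: 0.176
grasp_force: 58.6
time: 6.4
tool_pos: [0.5105, 0.0228, 0.1985]
tool_rot: [-0.0, 0.957, 0.291, -0.0]
contact_force: [1.2, 0.6, -0.3]
gripper_width: 0.175
grasp_force: 58.8
[0.5099 0.0297 0.1985] [0.8266 0.5628 0.0024]
```

View pics/w3.png

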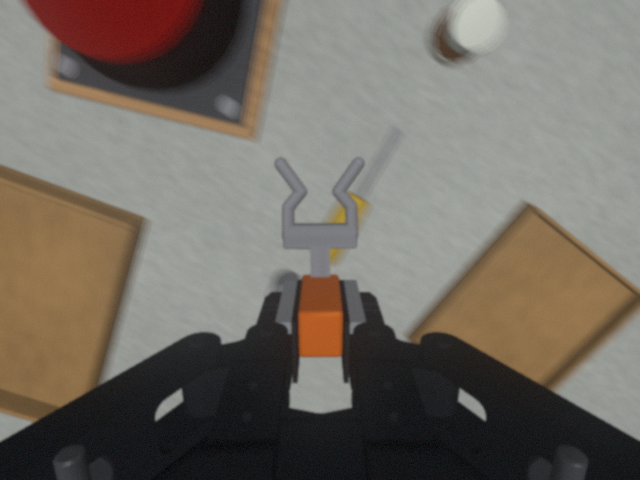

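The clip sits straight and centred in the grip: tips at (280,160) and (358,160), bridge at row 236. Next, two wrist views of the wheel, with baseline 170 mm, to get disc height and axle centre.

```bash
python3 -m inch '[{"dx":0.101,"dy":-0.031,"dz":0,"rx":0,"ry":0,"rz":0},{"dx":0.101,"dy":-0.031,"dz":0,"rx":0,"ry":0,"rz":0},{"dx":0.101,"dy":-0.031,"dz":0,"rx":0,"ry":0,"rz":0},{"dx":0.101,"dy":-0.031,"dz":0,"rx":0,"ry":0,"rz":0}]'
cat > shot.py <<'E'
import sys
from h import *
k=sys.argv[1]; c=cam('wrist'); s=state(); im=optics.grab_frame('wrist'); np.savez(k+'.npz',*c); cv2.imwrite(f'pics/{k}.png',im[:,:,::-1])
np.savez(k+'s.npz',p=s['tool_pos'],R=Rm(s['tool_rot'])); print(s['tool_pos'],s['joint_vel'].round(3))
E
python3 shot.py A
python3 -m inch '[{"dx":0,"dy":-0.2125,"dz":0,"rx":0,"ry":0,"rz":0},{"dx":0,"dy":-0.2125,"dz":0,"rx":0,"ry":0,"rz":0},{"dx":0,"dy":-0.2125,"dz":0,"rx":0,"ry":0,"rz":0},{"dx":0,"dy":-0.2125,"dz":0,"rx":0,"ry":0,"rz":0},{"dx":0,"dy":-0.2125,"dz":0,"rx":0,"ry":0,"rz":0}]'
python3 -m inch '[{"dx":0,"dy":0,"dz":0,"rx":0,"ry":0,"rz":0}]'
python3 shot.py B
python3 - <<'E'
import cv2,numpy as np
for k in 'AB':
    im=cv2.imread(f'pics/{k}.png').astype(int); b,g,r=cv2.split(im.astype(np.float32))
    m=((r>60)&(g<.3*r)&(b<.3*r)).astype(np.uint8); n,l,st,ce=cv2.connectedComponentsWithStats(m); i=1+st[1:,4].argmax(); print(k,st[i])
    e=cv2.fitEllipse(cv2.convexHull(np.argwhere(l==i)[:,::-1].astype(np.int32))); print(e)
a=np.hstack([cv2.resize(cv2.imread('pics/A.png'),(400,300)),cv2.resize(cv2.imread('pics/B.png'),(400,300))]); cv2.imwrite('pics/AB.png',a)
E
```

```text
time: 6.9
tool_pos: [0.5643, 0.0862, 0.1982]
tool_rot: [0.0, 0.956, 0.292, -0.001]
contact_force: [-0.2, -0.6, -0.5]
gripper_width: 0.179
grasp_force: 58.9
[0.56434454 0.08624222 0.19822536] [-0.021 -0.024  0.022  0.001  0.001  0.001]
time: 7.45
tool_pos: [0.4681, 0.2282, 0.199]
tool_rot: [-0.0, 0.956, 0.293, -0.0]
contact_force: [-0.4, -0.2, -1.1]
gripper_width: 0.175
grasp_force: 59.1
time: 7.55
tool_pos: [0.4698, 0.2266, 0.1992]
tool_rot: [0.0, 0.957, 0.291, 0.0]
contact_force: [-0.3, -0.7, -0.2]
gripper_width: 0.172
grasp_force: 59.1
[0.46981623 0.22659473 0.19921922] [-0.022  0.014 -0.012  0.002 -0.     0.003]
A [  129    13   129   173 13558]
((188.51014709472656, 98.69416809082031), (127.40950775146484, 178.74583435058594), 156.9334716796875)
B [  360    14   171   177 17122]
((443.1375732421875, 99.78793334960938), (155.756103515625, 187.7731475830078), 39.736209869384766)
```

View pics/AB.png

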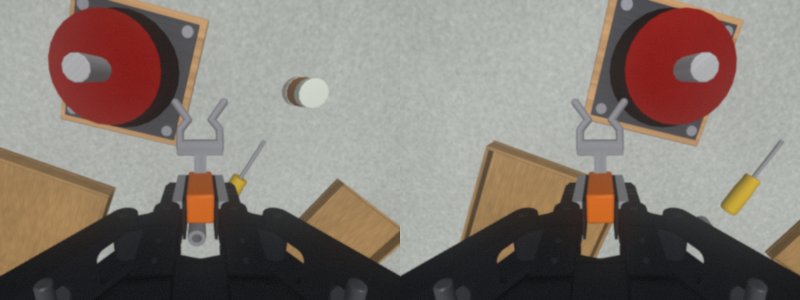

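```bash
cat > fit.py <<'E'
from h import *
from scipy.optimize import least_squares
np.set_printoptions(precision=4,suppress=True)
H={};C={};rs=[];S={}
for k,ax in [('A',(120,107)),('B',(485,106))]:
    C[k]=tuple(np.load(k+'.npz').values()); S[k]=np.load(k+'s.npz')
    im=cv2.imread(f'pics/{k}.png'); hsv=cv2.cvtColor(im,cv2.COLOR_BGR2HSV)
    m=cv2.inRange(hsv,(0,150,60),(4,255,255))|cv2.inRange(hsv,(174,150,60),(180,255,255)); m[215:]=0
    m=cv2.morphologyEx(m,cv2.MORPH_OPEN,np.ones((3,3)))
    h=cv2.convexHull(np.argwhere(m)[:,::-1].astype(np.int32)).reshape(-1,2).astype(np.float32); 
    print(k,h.min(0),h.max(0)); H[k]=h
    g=((im.min(2)>120)*255).astype(np.uint8); n,l,st,ce=cv2.connectedComponentsWithStats(g)
    i=l[ax[1],ax[0]]; e=st[i]; print('axle top',ax,i,e,ce[i])
    if i and e[4]<3000: rs.append(ray('',*ce[i],C[k]))
if len(rs)==2: print('axletop',tri(rs))
th=np.linspace(0,2*np.pi,181)
def res(p,ks='AB'):
    o=[]
    for k in ks:
        P=[proj('',[p[0]+.054*np.cos(t),p[1]+.054*np.sin(t),z],C[k]) for z in (p[2],p[2]-.005) for t in th]
        q=cv2.convexHull(np.array(P,np.float32)); o+=[cv2.pointPolygonTest(q,tuple(map(float,x)),True) for x in H[k]]
    return np.array(o)
for ks in ('AB','A','B'):
    r=least_squares(res,[.578,.208,.085],loss='soft_l1',x_scale=.01,diff_step=1e-3,args=(ks,)); print(ks,r.x,np.abs(r.fun).mean(),np.abs(r.fun).max())
for k in 'AB': print(k,'wheel in tool',S[k]['R'].T@(r.x-S[k]['p']) )
# clip points in tool frame at plane TCP-8.4mm+5mm (top of clip)
s=S['B']; 
for p in [(280,160),(358,160),(319.5,226),(284,236),(356,236)]:
    print(p,s['R'].T@(atz('',*p,s['p'][2]-.0034,C['B'])-s['p']))
E
python3 fit.py
```

```text
A [79. 12.] [258. 199.]
axle top (120, 107) 4 [  99   84   46   48 1730] [121.6653 106.9225]
B [359.  13.] [536. 199.]
axle top (485, 106) 4 [ 464   84   46   47 1710] [486.5649 106.8339]
axletop [0.5772 0.2056 0.1562]
AB [0.577  0.2055 0.0991] 0.4327719746411298 1.4866418651979296
A [0.5767 0.206  0.0981] 0.32172604419929973 0.9341672507722779
B [0.5773 0.2053 0.0986] 0.3688133231443705 0.9510844514424462
A wheel in tool [ 0.0774 -0.0915  0.0995]
B wheel in tool [0.0773 0.0775 0.1007]
(280, 160) [ 0.0566 -0.0152  0.0034]
(358, 160) [0.0566 0.0144 0.0034]
(319.5, 226) [ 0.0307 -0.0003  0.0034]
(284, 236) [ 0.0265 -0.0145  0.0034]
(356, 236) [0.0265 0.0144 0.0034]
```

Wheel centre is (0.577, 0.2055), with disc top at about 0.099 and axle top at 0.156. The 55 mm difference matches the text (the wooden block raises the wheel). The seat sits 37 mm ahead of the TCP. Moving to 35 mm short of the axle.

```bash
python3 -m inch '[{"dx":0.0066,"dy":0.097,"dz":0,"rx":0,"ry":0,"rz":0},{"dx":0.0066,"dy":0.097,"dz":0,"rx":0,"ry":0,"rz":0},{"dx":0.0066,"dy":0.097,"dz":0,"rx":0,"ry":0,"rz":0},{"dx":0.0066,"dy":0.097,"dz":0.03,"rx":0,"ry":0,"rz":0},{"dx":0.0066,"dy":0.097,"dz":0.06,"rx":0,"ry":0,"rz":0}]'
python3 -m inch '[{"dx":0,"dy":0,"dz":0.02,"rx":0,"ry":0,"rz":0},{"dx":0,"dy":0,"dz":0.0325,"rx":0,"ry":0,"rz":0},{"dx":0,"dy":0,"dz":0.0325,"rx":0,"ry":0,"rz":0},{"dx":0,"dy":0,"dz":0.0325,"rx":0,"ry":0,"rz":0}]'
python3 shot.py D; python3 - <<'E'
from h import *
np.set_printoptions(precision=4,suppress=True)
s=np.load('Ds.npz'); print(s['R'],s['R'].T@(np.array([.577,.2055,.099])-s['p']))
c=tuple(np.load('D.npz').values()); im=cv2.imread('pics/D.png')
for z in (.110,.154): print(proj('',[.577,.2055,z],c))
cv2.imwrite('pics/Dc.png',cv2.resize(im[:360,100:540],None,fx=1.6,fy=1.6))
E
```

```text
time: 8.1
tool_pos: [0.5187, 0.165, 0.1516]
tool_rot: [0.0, 0.957, 0.29, 0.001]
contact_force: [-1.5, -0.7, -1.4]
gripper_width: 0.174
grasp_force: 59.3
time: 8.5
tool_pos: [0.5179, 0.1663, 0.1259]
tool_rot: [0.0, 0.957, 0.292, 0.0]
contact_force: [-0.4, -0.1, -0.7]
gripper_width: 0.177
grasp_force: 59.3
[0.51794898 0.16627778 0.1259158 ] [ 0.001 -0.012 -0.016  0.003 -0.001  0.   ]
[[ 0.83    0.5578  0.0009]
 [ 0.5578 -0.83    0.0002]
 [ 0.0009  0.0004 -1.    ]] [0.0709 0.0004 0.027 ]
[321.1183 121.0554]
[321.4239 119.4952]
```

View pics/Dc.png

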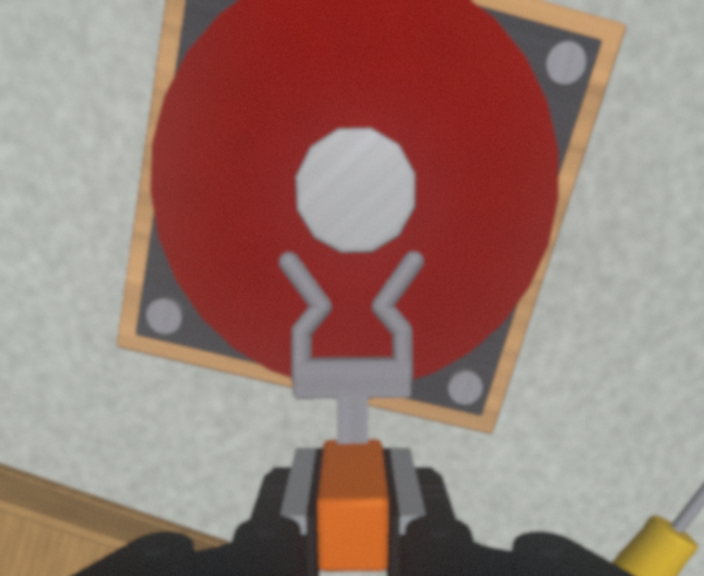

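Axle centre is at crop (355,189) and the clip midline at column 352, so the clip is about 0.6 mm to the left. Small sideways correction, then feeling down.

```bash
python3 -m inch '[{"dx":0,"dy":0.0008,"dz":0.0075,"rx":0,"ry":0,"rz":0},{"dx":0,"dy":0.0008,"dz":0.015,"rx":0,"ry":0,"rz":0},{"dx":0,"dy":0.0008,"dz":0.015,"rx":0,"ry":0,"rz":0},{"dx":0,"dy":0.0008,"dz":0.0165,"rx":0,"ry":0,"rz":0},{"dx":0,"dy":0.0008,"dz":0.0165,"rx":0,"ry":0,"rz":0}]'
python3 -m inch '[{"dx":0,"dy":0,"dz":0.001,"rx":0,"ry":0,"rz":0},{"dx":0,"dy":0,"dz":0.001,"rx":0,"ry":0,"rz":0},{"dx":0,"dy":0,"dz":0.001,"rx":0,"ry":0,"rz":0}]'
python3 -m inch '[{"dx":0,"dy":0,"dz":0.001,"rx":0,"ry":0,"rz":0},{"dx":0,"dy":0,"dz":0.001,"rx":0,"ry":0,"rz":0},{"dx":0,"dy":0,"dz":0.001,"rx":0,"ry":0,"rz":0}]'
```

```text
time: 9.05
tool_pos: [0.5178, 0.1657, 0.1119]
tool_rot: [-0.0, 0.957, 0.292, -0.0]
contact_force: [0.5, -0.7, -0.1]
gripper_width: 0.176
grasp_force: 59.3
time: 9.35
tool_pos: [0.5179, 0.1657, 0.1113]
tool_rot: [0.0, 0.957, 0.292, 0.0]
contact_force: [0.7, -0.0, -1.3]
gripper_width: 0.178
grasp_force: 59.3
time: 9.65
tool_pos: [0.5178, 0.1657, 0.1104]
tool_rot: [0.0, 0.957, 0.292, -0.0]
contact_force: [0.2, 0.2, -1.4]
gripper_width: 0.177
grasp_force: 59.3
```

```bash
python3 -m inch '[{"dx":0,"dy":0,"dz":0.001,"rx":0,"ry":0,"rz":0},{"dx":0,"dy":0,"dz":0.001,"rx":0,"ry":0,"rz":0},{"dx":0,"dy":0,"dz":0.001,"rx":0,"ry":0,"rz":0}]'
python3 -m inch '[{"dx":0,"dy":0,"dz":0.001,"rx":0,"ry":0,"rz":0},{"dx":0,"dy":0,"dz":0.001,"rx":0,"ry":0,"rz":0},{"dx":0,"dy":0,"dz":0.001,"rx":0,"ry":0,"rz":0}]'
```

```text
time: 9.95
tool_pos: [0.5181, 0.1658, 0.11]
tool_rot: [0.0, 0.957, 0.292, 0.0]
contact_force: [-0.0, -0.1, 1.6]
gripper_width: 0.174
grasp_force: 59.6
time: 10.25
tool_pos: [0.5185, 0.1658, 0.1099]
tool_rot: [0.0, 0.957, 0.292, 0.001]
contact_force: [-0.3, -0.0, 5.2]
gripper_width: 0.17
grasp_force: 60.1
```

```bash
python3 -m inch '[{"dx":0,"dy":0,"dz":0.001,"rx":0,"ry":0,"rz":0},{"dx":0,"dy":0,"dz":0.001,"rx":0,"ry":0,"rz":0},{"dx":0,"dy":0,"dz":0.001,"rx":0,"ry":0,"rz":0}]'
```

```text
time: 10.55
tool_pos: [0.5189, 0.1659, 0.1099]
tool_rot: [0.0, 0.957, 0.292, 0.001]
contact_force: [-1.8, -0.4, 8.1]
gripper_width: 0.174
grasp_force: 60.5
```

Disc contact felt at TCP z 0.110, so the disc top is at about 0.1015. Back off to about 0.5 mm above the disc, then advance.

```bash
python3 -m inch '[{"dx":0,"dy":0,"dz":-0.0028,"rx":0,"ry":0,"rz":0},{"dx":0,"dy":0,"dz":-0.0028,"rx":0,"ry":0,"rz":0},{"dx":0.008,"dy":0,"dz":-0.0028,"rx":0,"ry":0,"rz":0},{"dx":0.016,"dy":0,"dz":-0.0028,"rx":0,"ry":0,"rz":0},{"dx":0.024,"dy":0,"dz":-0.0028,"rx":0,"ry":0,"rz":0}]'
python3 -m inch '[{"dx":0,"dy":0,"dz":0,"rx":0,"ry":0,"rz":0},{"dx":0,"dy":0,"dz":0,"rx":0,"ry":0,"rz":0}]'
python3 shot.py F; python3 - <<'E'
from h import *
s=np.load('Fs.npz'); print(s['R'].T@(np.array([.577,.2055,.1015])-s['p']))
im=cv2.imread('pics/F.png'); cv2.imwrite('pics/Fc.png',cv2.resize(im[60:300,200:440],None,fx=2.4,fy=2.4))
E
```

```text
time: 11.05
tool_pos: [0.5342, 0.1768, 0.1101]
tool_rot: [-0.0, 0.957, 0.292, -0.0]
contact_force: [-0.4, 1.1, 1.0]
gripper_width: 0.177
grasp_force: 59.5
time: 11.25
tool_pos: [0.534, 0.1766, 0.1101]
tool_rot: [-0.0, 0.957, 0.292, -0.0]
contact_force: [0.3, -0.4, 0.7]
gripper_width: 0.175
grasp_force: 59.4
[0.53399357 0.17662857 0.11007743] [-0.003 -0.009  0.009 -0.001  0.003 -0.001]
[5.17988079e-02 4.32913121e-05 8.57708868e-03]
```

View pics/Fc.png

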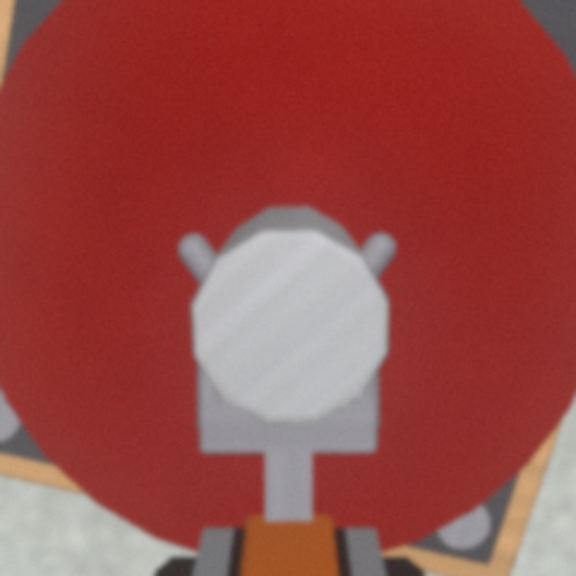

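Jaws straddle the axle symmetrically: tips at crop (193,245) and (382,245), axle centre at column 290. The seat is about 15 mm short. Pushing slowly.

```bash
python3 -m inch '[{"dx":0.0015,"dy":0,"dz":-0.0004,"rx":0,"ry":0,"rz":0},{"dx":0.003,"dy":0,"dz":-0.0004,"rx":0,"ry":0,"rz":0},{"dx":0.004,"dy":0,"dz":-0.0004,"rx":0,"ry":0,"rz":0},{"dx":0.005,"dy":0,"dz":-0.0004,"rx":0,"ry":0,"rz":0},{"dx":0.005,"dy":0,"dz":-0.0004,"rx":0,"ry":0,"rz":0}]'
python3 -m inch '[{"dx":0.001,"dy":0,"dz":0,"rx":0,"ry":0,"rz":0},{"dx":0.002,"dy":0,"dz":0,"rx":0,"ry":0,"rz":0},{"dx":0.0025,"dy":0,"dz":0,"rx":0,"ry":0,"rz":0},{"dx":0.0025,"dy":0,"dz":0,"rx":0,"ry":0,"rz":0}]'
```

```text
time: 11.8
tool_pos: [0.5361, 0.1779, 0.1102]
tool_rot: [0.0, 0.957, 0.292, -0.002]
contact_force: [-3.9, -4.4, 1.4]
gripper_width: 0.173
grasp_force: 59.6
time: 12.2
tool_pos: [0.5386, 0.1797, 0.1103]
tool_rot: [-0.0, 0.957, 0.292, -0.0]
contact_force: [-0.7, -1.1, -1.7]
gripper_width: 0.18
grasp_force: 59.3
```

```bash
python3 -m inch '[{"dx":0.001,"dy":0,"dz":0,"rx":0,"ry":0,"rz":0},{"dx":0.002,"dy":0,"dz":0,"rx":0,"ry":0,"rz":0},{"dx":0.0025,"dy":0,"dz":0,"rx":0,"ry":0,"rz":0},{"dx":0.0025,"dy":0,"dz":0,"rx":0,"ry":0,"rz":0}]'
python3 -m inch '[{"dx":0.001,"dy":0,"dz":0,"rx":0,"ry":0,"rz":0},{"dx":0.002,"dy":0,"dz":0,"rx":0,"ry":0,"rz":0},{"dx":0.0025,"dy":0,"dz":0,"rx":0,"ry":0,"rz":0},{"dx":0.0025,"dy":0,"dz":0,"rx":0,"ry":0,"rz":0}]'
```

```text
time: 12.6
tool_pos: [0.5413, 0.1814, 0.1111]
tool_rot: [-0.0, 0.957, 0.292, 0.001]
contact_force: [2.3, -0.3, -1.3]
gripper_width: 0.174
grasp_force: 59.3
time: 13.0
tool_pos: [0.5426, 0.1823, 0.1109]
tool_rot: [-0.0, 0.957, 0.292, 0.001]
contact_force: [2.1, -0.1, -1.0]
gripper_width: 0.174
grasp_force: 59.2
```

```bash
python3 -m inch '[{"dx":0.001,"dy":0,"dz":0,"rx":0,"ry":0,"rz":0},{"dx":0.002,"dy":0,"dz":0,"rx":0,"ry":0,"rz":0},{"dx":0.0025,"dy":0,"dz":0,"rx":0,"ry":0,"rz":0},{"dx":0.0025,"dy":0,"dz":0,"rx":0,"ry":0,"rz":0}]'
python3 -m inch '[{"dx":0.001,"dy":0,"dz":0,"rx":0,"ry":0,"rz":0},{"dx":0.0015,"dy":0,"dz":0,"rx":0,"ry":0,"rz":0},{"dx":0.0015,"dy":0,"dz":0,"rx":0,"ry":0,"rz":0}]'
```

```text
time: 13.4
tool_pos: [0.5438, 0.1832, 0.1105]
tool_rot: [-0.0, 0.957, 0.292, 0.0]
contact_force: [1.7, 0.6, -0.8]
gripper_width: 0.175
grasp_force: 59.2
time: 13.7
tool_pos: [0.5447, 0.1837, 0.1105]
tool_rot: [0.0, 0.957, 0.292, -0.0]
contact_force: [1.5, -0.6, -0.4]
gripper_width: 0.173
grasp_force: 59.2
```

```bash
python3 -m inch '[{"dx":0.001,"dy":0,"dz":0,"rx":0,"ry":0,"rz":0},{"dx":0.0015,"dy":0,"dz":0,"rx":0,"ry":0,"rz":0},{"dx":0.0015,"dy":0,"dz":0,"rx":0,"ry":0,"rz":0}]'
python3 -m inch '[{"dx":0.001,"dy":0,"dz":0,"rx":0,"ry":0,"rz":0},{"dx":0.001,"dy":0,"dz":0,"rx":0,"ry":0,"rz":0},{"dx":0.001,"dy":0,"dz":0,"rx":0,"ry":0,"rz":0}]'
```

```text
time: 14.0
tool_pos: [0.5453, 0.1844, 0.1104]
tool_rot: [-0.0, 0.957, 0.292, -0.001]
contact_force: [0.0, -1.5, 0.2]
gripper_width: 0.175
grasp_force: 59.3
time: 14.3
tool_pos: [0.5454, 0.1845, 0.1102]
tool_rot: [0.0, 0.957, 0.292, -0.001]
contact_force: [-3.9, -3.7, 1.5]
gripper_width: 0.177
grasp_force: 59.5
```

```bash
python3 -m inch '[{"dx":0.001,"dy":0,"dz":0,"rx":0,"ry":0,"rz":0},{"dx":0.001,"dy":0,"dz":0,"rx":0,"ry":0,"rz":0},{"dx":0.001,"dy":0,"dz":0,"rx":0,"ry":0,"rz":0}]'
```

```text
time: 14.6
tool_pos: [0.5455, 0.1845, 0.1102]
tool_rot: [0.0, 0.957, 0.292, -0.002]
contact_force: [-7.2, -4.4, 2.8]
gripper_width: 0.176
grasp_force: 59.8
```

Hard stop reached: the TCP stays still while the force rises to 8 N, and the TCP-to-axle distance is 37.9 mm. Easing off and releasing.

```bash
python3 -m inch '[{"dx":-0.002,"dy":0,"dz":0.0004,"rx":0,"ry":0,"rz":0},{"dx":-0.002,"dy":0,"dz":0.0004,"rx":0,"ry":0,"rz":0},{"dx":-0.002,"dy":0,"dz":0.0004,"rx":0,"ry":0,"rz":0}]'
python3 -m inch '[{"dx":0,"dy":0,"dz":0,"rx":0,"ry":0,"rz":0},{"dx":0,"dy":0,"dz":0,"rx":0,"ry":0,"rz":0},{"dx":0,"dy":0,"dz":0,"rx":0,"ry":0,"rz":0},{"dx":0,"dy":0,"dz":0,"rx":0,"ry":0,"rz":0},{"dx":0,"dy":0,"dz":0,"rx":0,"ry":0,"rz":0}]' 0
python3 -m inch '[{"dx":0,"dy":0,"dz":-0.02,"rx":0,"ry":0,"rz":0},{"dx":0,"dy":0,"dz":-0.05,"rx":0,"ry":0,"rz":0},{"dx":0,"dy":0,"dz":-0.1,"rx":0,"ry":0,"rz":0},{"dx":-0.03,"dy":0,"dz":-0.13,"rx":0,"ry":0,"rz":0},{"dx":-0.06,"dy":0,"dz":-0.13,"rx":0,"ry":0,"rz":0}]'
python3 shot.py G; python3 - <<'E'
from h import *
a=cv2.imread('pics/G.png'); b=optics.grab_frame('scene')[:,:,::-1]
cv2.imwrite('pics/Gc.png',np.hstack([cv2.resize(a[:300,170:470],(400,400)),cv2.resize(b[290:450,320:480],(400,400),interpolation=cv2.INTER_CUBIC)]))
E
```

```text
time: 14.9
tool_pos: [0.5454, 0.1844, 0.1101]
tool_rot: [-0.0, 0.957, 0.292, -0.0]
contact_force: [-4.1, -2.7, 0.6]
gripper_width: 0.177
grasp_force: 59.5
time: 15.4
tool_pos: [0.5459, 0.1845, 0.1104]
tool_rot: [-0.0, 0.957, 0.292, 0.0]
contact_force: [-0.2, -0.1, 0.4]
gripper_width: 0.497
grasp_force: 0.0
time: 15.9
tool_pos: [0.5085, 0.1581, 0.2212]
tool_rot: [0.001, 0.956, 0.292, 0.005]
contact_force: [-0.3, 0.4, 0.9]
gripper_width: 0.498
grasp_force: 0.0
[0.50845017 0.15805238 0.22122368] [-0.189 -0.56   0.588 -0.002  0.038 -0.184]
```

View pics/Gc.png

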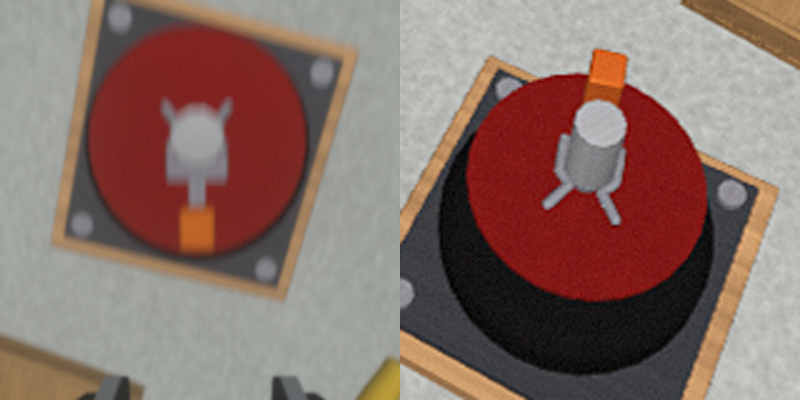

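The clip is home and flat: in the right view its jaws close round the neck at (590,190), with the tips spread on the disc. The gripper is clear.

```bash
python3 -m inch '[{"dx":0,"dy":0,"dz":0,"rx":0,"ry":0,"rz":0},{"dx":0,"dy":0,"dz":0,"rx":0,"ry":0,"rz":0},{"dx":0,"dy":0,"dz":0,"rx":0,"ry":0,"rz":0}]' && python3 -c "
from plant import ticket
print(ticket.job_done())"
```

```text
time: 16.3
tool_pos: [0.5061, 0.1579, 0.2139]
tool_rot: [-0.0, 0.957, 0.292, -0.0]
contact_force: [0.6, 0.6, -0.1]
gripper_width: 0.502
grasp_force: 0.0
the job is handed in; nothing more can be done
None
```

The clip is snapped home in the axle groove and lies flat on the red disc, released with the gripper clear; the force read at most about 8.5 N between moves, and I handed the job in at 16.3 s.

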